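# Open the drying drum and load the tall test tile

### The job

Unlock the drying drum by twisting its cover a quarter turn counter-clockwise (seen from above), lift the cover off and lay it flat, right way up, on the middle of the cork mat. Then draw the one tall tile up out of the leaning stack, leaving the short tiles standing in their rack, and stand it upright in the slot inside the drum, all the way down. Let go of both without dropping them and leave the other things on the table where they are.

Things in the scene. Friction and masses are not known exactly. Their poses are not given: they have to be found in the camera images.
- drum: Fixed round aluminium drum, closed by the loose cover. Outer radius 58 mm, inner radius 48 mm, rim 118 mm above the table. Origin: on its axis at table height; z up. Inside, two grey cheeks (45 mm high above the floor, 70 mm long) leave one slot 18 mm wide, centred on the axis and running along the drum's y axis, so a tile in it faces along the drum's x axis.
- rim (a point): Centre of the drum's rim, axes as the drum's. A steel collar reaches out to radius 78 mm. Angles counter-clockwise from x seen from above: two hooks, at 33 to 103 and 213 to 283 degrees, top 13 mm above the rim, reach in to radius 62 mm over the cover's ears; stop blocks at 26 to 31 and 206 to 211 (locked end), 157 to 162 and 337 to 342 degrees (open end).
- slot_floor (a point): Point on the drum's inner floor at the bottom of the slot, on the drum's axis, 5 mm above the table. Axes as the drum's.
- cover_grip (a point): Centre of the black grip bar of the drum's loose cover (0.25 to 0.5 kg). Axes are the cover's: z up, the bar runs along y: 66 mm long, 14 mm thick (along x), 20 mm high, on posts at its ends. It is 42 mm above the underside of the disc (radius 57, 6 mm thick); under the disc a ring reaches 8 mm down into the drum. Laid flat, the bar's centre is 50 mm above the surface.
- cover_ear (a point): Middle of one of the cover's two ears (24 mm wide, 6 mm thick, out to radius 70 mm, at the bar's two ends), 64 mm from the cover's axis along its +y. Locked, at the start, this ear is about 47 degrees counter-clockwise of the drum's x axis, and both ears sit under the hooks with 2.5 mm play above.
- cover: The same cover: origin at the centre of the underside of its disc, on the rim, axes as at cover_grip. It unlocks by turning counter-clockwise seen from above: after about 70 degrees its ears are clear of the hooks, at about 97 they meet the stops; turned 80 to 85 degrees it lifts straight out. Only light friction resists the turn.
- mat_top (a point): Centre of the upper face of the square cork mat, 150 x 150 mm, 4 mm thick, fixed flat on the table.
- rack: Fixed plywood rack, base 120 x 90 mm and 10 mm thick, on which four tiles stand one behind another, leaning back against its low back wall. Origin: centre of its foot at table height; x points from the open front to the back wall, the tiles lean towards +x by about 0.3 rad from upright. A front lip is 8 mm high, the back wall ends about 63 mm above the table.
- tile_tall_mid (a point): Centre of the tall tile: plain terracotta slab 108 mm high, 56 mm wide, 9 mm thick, about 0.12 kg. Axes: z up along its height (leaning with it), y along its width, x through its thickness (towards the back wall). It may be any of the four in the stack; its top 44 mm stand clear of the short ones, and it slides out along its own z axis. It touches its neighbours lightly; jerked out, it drags them along.
- tile_short1_mid (a point): Centre of a short tile, same material, 64 mm high, 56 mm wide, 9 mm thick, in the same stack; stays in the rack. Axes as the tall tile's.
- tile_short2_mid (a point): Centre of a short tile, same material, 64 mm high, 56 mm wide, 9 mm thick, in the same stack; stays in the rack. Axes as the tall tile's.
- tile_short3_mid (a point): Centre of a short tile, same material, 64 mm high, 56 mm wide, 9 mm thick, in the same stack; stays in the rack. Axes as the tall tile's.
- tile_tall: The same tall tile, its origin at the centre of its lower end face (54 mm below tile_tall_mid along its z).
- jar: Glass jar with white cap, radius 32, height 85 mm; bystander, to be left alone. Origin: at its underside, near its middle.
- tub: Open clear plastic tub, radius 45, height 50 mm; bystander, to be left alone. Origin: at its underside, near its middle.
- brush: Paint brush 170 mm long, lying; bystander, to be left alone. Origin: at its underside, near its middle.
- phone: Black phone 150 x 72 x 9 mm, lying; bystander, to be left alone. Origin: at its underside, near its middle.
- coral: Pale green coral-like sculpture on a 100 x 55 mm foot, about 70 mm high; bystander, to be left alone. Origin: at its underside, near its middle.
- scraper: Wooden scraper 90 x 50 x 6 mm, lying; bystander, to be left alone. Origin: at its underside, near its middle.
- plaster_block: Plaster block 80 x 55 x 40 mm; bystander, to be left alone. Origin: at its underside, near its middle.
Not all that is in view belongs to the job. Leave any blue or purple look-alike of the rack alone. What is shaped like the drum but red is not meant.

How it is judged:
By the outcome, as a careful person would: the job done as asked, in the order asked, and still so for the second after the job is handed in, with the robot touching nothing.
It also fails if it takes over 64 s, if anything falls off the work surface, if the arm or the gripper's body presses on something with over 40 N, if the wrist force passes 120 N, or if a joint passes its speed limit or range.

### The arm

A 7-joint arm with a two-finger parallel gripper is mounted at the origin on the work surface. World frame = base frame: x ahead of the robot, y to its left, z up, the work surface at z = 0. Lengths are in m, angles in rad, forces in N, time in s.
With the tool pointing down it reaches from about 0.425 to 0.875 m from the base axis. Payload 8.4 kg.
Tool frame: the origin (TCP) lies at the very end of the fingers, on their centre line; the grasp point (between the pads) lies 19 mm behind it (manip.grip_point_offset is the distance from the TCP to the grasp point, in m); z points along the fingers, y is the line along which they close (so a half turn about z gives the same grasp; the last joint's range is limited). The gripper opens to 87 mm and grips with 3 to 60 N. Pads are 19 mm wide; open, the fingers measure 117 mm over their backs; the gripper's body (75 mm by 190 mm) begins 51 mm behind the grasp point.
Start: joints at [-1.382, 0.333, 0.04, 1.465, -0.013, 1.343, -0.059], TCP at [0.184, 0.623, 0.223] pointing down, gripper open.
Joint ranges: [-2.58, 2.58], [-0.38, 2.09], [-1.3, 1.39], [0.25, 2.4], [-1.5, 4.64], [0.08, 2.09], [-2.65, 2.65]. Speed limits (rad/s): [2.22, 2.22, 2.79, 2.79, 3.14, 3.14, 3.14].

### API

Orientations are given as a 3x3 rotation matrix whose columns are the frame's x, y, z axes.
In Python, from workcell import manip gives the robot as it stands.
- The arm moves only by the tool move_arm, never from a script. Its argument "series" is a list that holds one entry, the list of rows, each a list of 7 numbers: the finger opening in cm, from 0 to 8.7, then the shift along the world's x, y, z in cm, then the turn, a rotation vector about the world's x, y, z in degrees. In form: [[[hand, x, y, z, wx, wy, wz], ...]]. A call has 1 to 10 rows; each row shifts and turns the commanded pose from where the row before left it; what a row does not reach is not made up. A row lasts 1/8 s, in which the tool goes at most 62.5 mm and 10.7 degrees, less where a joint would pass 70% of its speed; a pose out of reach is approached as far as the arm can. A call is refused whole if a number of a shift passes 6.25 or a number of a turn 10.7, either way. A call with a gripper value outside its range is refused whole. The fingers move at their own pace and stop on an object; the grip force is fixed at half the most. Time passes only in rows, so rows that do not move let the fingers close. It gives the time, the measured TCP pose, the force, the opening and the grip force at its end, in the units of the state.
- manip.get_obs(): the state, without advancing time (a new reading comes with each control period).
- manip.read_camera(name): name is "side" or "top"; returns (picture, depth): 480x640x3 uint8, blue, green, red; 480x640 float32, m along the optical axis (not along the pixel's ray), 0 where there is no reading.
- manip.camera_params(name): a dict with "intrinsics" (3x3 intrinsics, pixels), "R" (3x3) and "t" (3): a world point X has camera coordinates R X + t. Camera axes: x right, y down, z forward; pixel columns grow to the right and rows downward; lengths in m; the calibration is good to about 2 mm. A picture is of the moment at which its call begins. camera_params takes no time and is no camera call.
- manip.finish_job(): hands the job in; it is judged then, once.
The state is a dict: "clock": time; "qpos": joint angles; "joint_velocities": joint speeds; "tau": joint torques, N m; "tcp_pos": TCP position; "eef_rot": TCP orientation; "contact_force": force on the tool from outside, world axes, zero at the start; "moment": the same for the moment, N m; "grip_width": opening from 0.0 (shut) to 1.0 (fully open); "gripper_force": force on a finger pad.
Only numpy, scipy, OpenCV 4.12 (cv2) and the standard library are available. Lean on these libraries where they do the work, as an engineer would, in place of code of your own. Each camera call takes 0.05 s, during which the arm holds its last target. There are 200 camera calls.

## Working session

There is one attempt and no reset: what is moved stays moved. The work goes in short steps, Python scripts to look and compute and a tool call to move; the robot and the scene stay as the last step left them, time stands still between calls to the robot, and variables do not carry over. Pictures are saved under pics/ and viewed, at most 10 in all, crops included, and the job is handed in when it is done.

Besides the shell and the picture viewer there is one more tool, called after ">>>" by a JSON object that holds its "fn" and its "kwargs". move_arm: Moves the arm, as the interface text tells. Its arguments: {"type":"object","properties":{"series":{"type":"array"}},"required":["series"]}

```bash
mkdir -p pics; ls
cat > h.py <<'E'
import numpy as np, cv2
from workcell import manip
def cam(n):
    im,d=manip.read_camera(n); p=manip.camera_params(n)
    return im,d,np.array(p["intrinsics"]),np.array(p["R"]),np.array(p["t"])
def cloud(c):
    im,d,K,R,t=c
    v,u=np.mgrid[:480,:640]
    P=np.stack([(u-K[0,2])/K[0,0]*d,(v-K[1,2])/K[1,1]*d,d],-1)
    W=(P-t)@R
    W[d<=0]=np.nan
    return W
def ray(c,u,v,z):
    im,d,K,R,t=c
    o=-R.T@t; r=R.T@np.linalg.solve(K,[u,v,1.0]); return o+r*(z-o[2])/r[2]
E
python3 - <<'E'
from h import *
for n in("top","side"):
    c=cam(n); cv2.imwrite(f"pics/{n}0.png",c[0]); np.savez(f"{n}0.npz",*c); print(n,-c[3].T@c[4],c[3][2])
o=manip.get_obs(); print(o["clock"],o["tcp_pos"],o["eef_rot"],o["grip_width"])
E
```

```text
pics
top [0.36065808 0.00186165 1.54071948] [ 0.1206689   0.00305255 -0.99268812]
side [ 0.03851408 -0.75976149  0.72955576] [ 0.42619292  0.71678541 -0.5518861 ]
0.1 [0.18442791 0.62284575 0.22173191] [[-9.58868629e-01  2.83850040e-01 -3.27295664e-04]
 [ 2.83850210e-01  9.58867517e-01 -1.46420070e-03]
 [-1.01780247e-04 -1.49687906e-03 -9.99998874e-01]] 0.9985636473550071
```

View pics/top0.png

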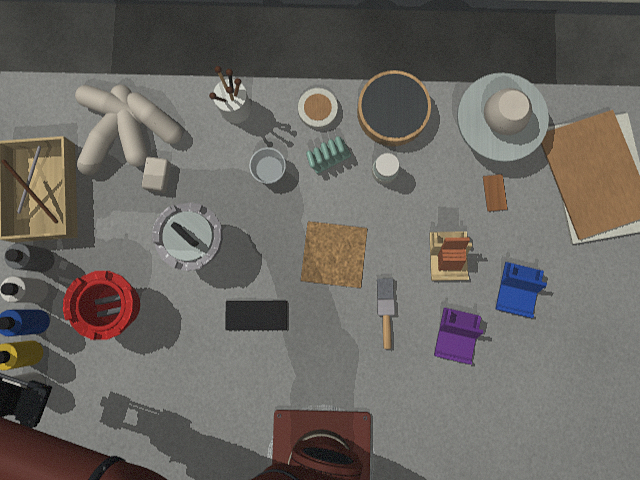

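View pics/side0.png

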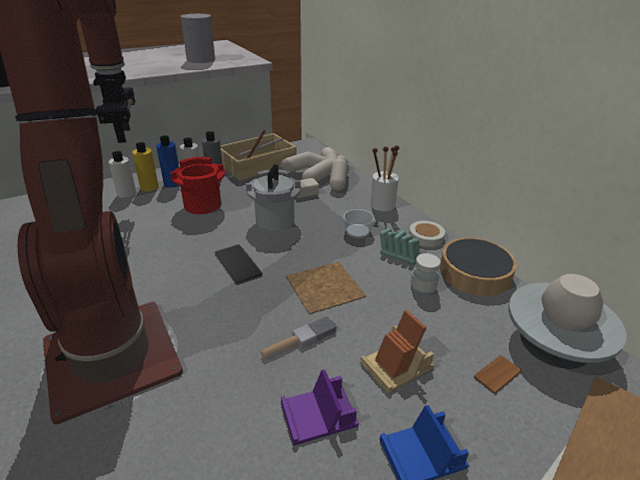

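The top view shows the drum at about (188,237) with its bar running (170,223)–(207,250), the mat at (335,255), and the rack at (450,255) with its tiles. In the side view the tall tile is at (410,330), leaning at the back. Next I'll measure these.

Run:
```python
from h import *
ld=lambda n:[np.load(f"{n}0.npz")[f"arr_{i}"] for i in range(5)]
T=ld("top");S=ld("side");WT=cloud(T);WS=cloud(S)
hsT=cv2.cvtColor(T[0],cv2.COLOR_BGR2HSV);hsS=cv2.cvtColor(S[0],cv2.COLOR_BGR2HSV)
def box(m,u0,u1,v0,v1):
    r=np.zeros(m.shape,bool);r[v0:v1,u0:u1]=m[v0:v1,u0:u1];return r
# table z check
print("table z",np.nanmedian(WT[300:340,160:210,2]),np.nanmedian(WT[230:280,380:420,2]))
# bar
m=box((WT[...,2]>.15)&(WT[...,2]<.19),140,235,195,280); P=WT[m];print("bar n",m.sum(),np.median(P[:,2]))
u,v=np.nonzero(m)[::-1]; r=cv2.minAreaRect(P[:,:2].astype(np.float32)*1000);print(r, P.mean(0))
# disc
m=box((WT[...,2]>.115)&(WT[...,2]<.14),140,235,195,280);P=WT[m]
print("collar circle",cv2.minEnclosingCircle(P[:,:2].astype(np.float32)*1000),np.median(P[:,2]),m.sum())
# mat
m=box((hsT[...,0]<25)&(hsT[...,1]>70),290,380,210,300).astype(np.uint8)
c=max(cv2.findContours(m,0,2)[0],key=cv2.contourArea);(a,b),sz,an=cv2.minAreaRect(c);print("mat",ray(T,a,b,.004),sz,an)
# tiles
for n,C,W,h,bx in(("T",T,WT,hsT,(425,480,225,285)),("S",S,WS,hsS,(360,440,305,390))):
    m=box((h[...,0]<13)&(h[...,1]>120),*bx);P=W[m];P=P[np.isfinite(P).all(1)]
    print(n,len(P),P.min(0),P.max(0))
    hi=P[P[:,2]>.085];print("high",len(hi),hi.mean(0),hi.min(0),hi.max(0))
    for z in np.arange(.03,.12,.008):
        q=P[abs(P[:,2]-z)<.004]
        if len(q):print(round(z,3),len(q),np.percentile(q[:,0],[5,50,95]).round(4),np.percentile(q[:,1],[5,50,95]).round(4))
# rack wood
m=box((hsT[...,0]>12)&(hsT[...,0]<30)&(hsT[...,1]>60),420,485,220,290);P=WT[m];P=P[(P[:,2]<.016)&(P[:,2]>.006)]
print("rack",cv2.minAreaRect(P[:,:2].astype(np.float32)*1000),len(P))
cv2.imwrite("pics/c.png",np.hstack([cv2.resize(T[0][210:300,415:505],(380,380),interpolation=2),cv2.resize(S[0][295:395,350:450],(380,380),interpolation=2)]))
cv2.imwrite("pics/d.png",cv2.resize(T[0][195:280,145:230],(500,500),interpolation=2))
```

```text
table z 3.0659785359888734e-06 9.410114064802861e-05
bar n 204 0.1692343255208555
((513.60986328125, 318.09686279296875), (65.99868774414062, 13.967984199523926), 48.87982177734375) [0.51251764 0.31629522 0.16861317]
collar circle ((513.669189453125, 318.3948669433594), 79.3951644897461) 0.1249049722637992 2682
mat [ 0.49042926 -0.01981141  0.004     ] (60.73734664916992, 60.40605163574219) 6.340191841125488
T 695 [ 0.45914852 -0.3518801  -0.00461671] [ 0.54273191 -0.27242166  0.12002444]
high 179 [ 0.51801228 -0.29959161  0.10555944] [ 0.50687327 -0.32842415  0.08513481] [ 0.52726761 -0.27306117  0.12002444]
0.03 36 [0.4594 0.4632 0.4911] [-0.3273 -0.2943 -0.2747]
0.038 32 [0.4637 0.4663 0.4946] [-0.3259 -0.2897 -0.274 ]
0.046 27 [0.4656 0.4687 0.4933] [-0.3242 -0.2897 -0.2745]
0.054 28 [0.4684 0.4718 0.4996] [-0.3279 -0.2931 -0.2736]
0.062 38 [0.4716 0.4761 0.5054] [-0.3209 -0.2965 -0.2742]
0.07 218 [0.4761 0.4914 0.5046] [-0.3271 -0.3037 -0.2767]
0.078 102 [0.4781 0.492  0.5082] [-0.3258 -0.2976 -0.2743]
0.086 24 [0.507  0.51   0.5128] [-0.321  -0.2922 -0.2742]
0.094 30 [0.5093 0.
[... 533 characters left out ...]
]
0.046 121 [0.4671 0.4699 0.4996] [-0.3316 -0.3185 -0.2822]
0.054 124 [0.4691 0.4723 0.4995] [-0.3316 -0.3133 -0.2816]
0.062 126 [0.4719 0.4749 0.5046] [-0.3319 -0.3161 -0.2807]
0.07 307 [0.4755 0.4879 0.5067] [-0.3308 -0.308  -0.2796]
0.078 217 [0.4783 0.4988 0.5103] [-0.3285 -0.3043 -0.2786]
0.086 101 [0.508  0.5105 0.5135] [-0.3286 -0.3034 -0.2784]
0.094 93 [0.5108 0.5128 0.516 ] [-0.3295 -0.3042 -0.2791]
0.102 101 [0.5131 0.5156 0.5192] [-0.3291 -0.3061 -0.2792]
0.11 104 [0.516  0.5182 0.5212] [-0.3287 -0.3044 -0.2774]
0.118 70 [0.5181 0.5207 0.5244] [-0.3298 -0.3066 -0.2813]
rack ((494.0595397949219, -301.01312255859375), (118.90440368652344, 90.39288330078125), 3.6686618328094482) 568
```

View pics/c.png

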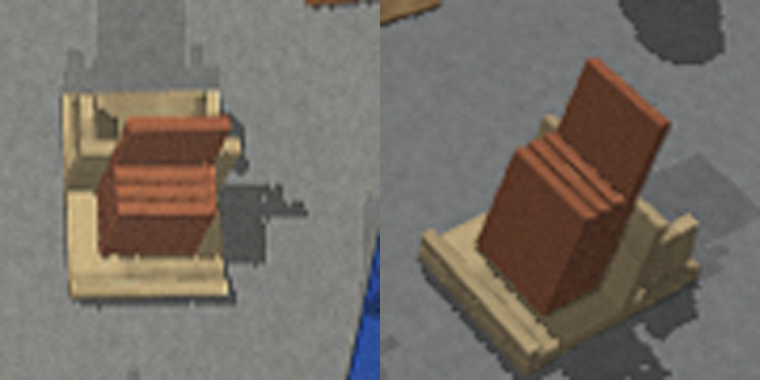

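View pics/d.png

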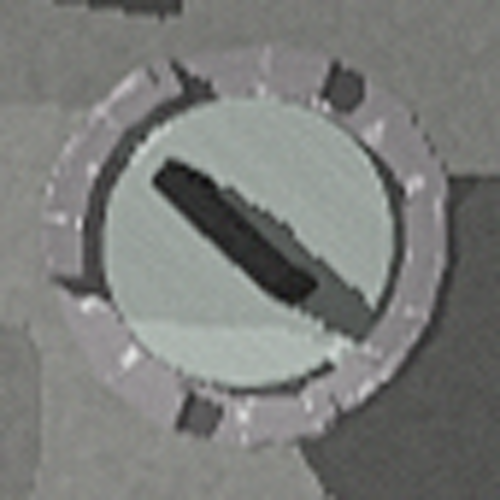

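>>> {"fn": "move_arm", "kwargs": {"series": [[[5,3.3,-3.05,0,0,0,-10.6],[5,3.3,-3.05,0,0,0,-10.6],[5,3.3,-3.05,0,0,0,-10.6],[5,3.3,-3.05,0,0,0,-10.6],[5,3.3,-3.05,0,0,0,-10.6],[5,3.3,-3.05,0,0,0,-10.6],[5,3.3,-3.05,0,0,0,-10.6],[5,3.3,-3.05,0,0,0,-10.6],[5,3.3,-3.05,0,0,0,-10.6],[5,3.3,-3.05,0,0,0,-10.6]]]}}

```text
clock: 1.35
tcp_pos: [0.5152, 0.3171, 0.2223]
eef_rot: [[0.542, 0.84, -0.0], [0.84, -0.542, -0.0], [-0.0, -0.0, -1.0]]
contact_force: [-0.1, 0.4, -0.3]
grip_width: 0.577
gripper_force: 0.0
```

>>> {"fn": "move_arm", "kwargs": {"series": [[[5,-0.15,0.1,-1,0,0,-8.3],[5,0,0,-3,0,0,0],[5,0,0,-3,0,0,0],[5,0,0,-1.1,0,0,0],[5,0,0,0,0,0,0],[0.5,0,0,0,0,0,0],[0.5,0,0,0,0,0,0],[0.5,0,0,0,0,0,0],[0.5,0,0,0,0,0,0],[0.5,0,0,0,0,0,0]]]}}

```text
clock: 2.6
tcp_pos: [0.5142, 0.3183, 0.1419]
eef_rot: [[0.654, 0.756, 0.002], [0.756, -0.654, -0.0], [0.001, 0.002, -1.0]]
contact_force: [3.2, -2.9, 0.9]
grip_width: 0.158
gripper_force: 30.0
```

>>> {"fn": "move_arm", "kwargs": {"series": [[[0.5,0,0,0,0,0,6],[0.5,0,0,0,0,0,9],[0.5,0,0,0,0,0,9],[0.5,0,0,0,0,0,9],[0.5,0,0,0,0,0,9],[0.5,0,0,0,0,0,9],[0.5,0,0,0,0,0,9],[0.5,0,0,0,0,0,9],[0.5,0,0,0,0,0,9],[0.5,0,0,0,0,0,5]]]}}

```text
clock: 3.85
tcp_pos: [0.5161, 0.3188, 0.143]
eef_rot: [[-0.673, 0.74, 0.006], [0.74, 0.673, 0.002], [-0.003, 0.005, -1.0]]
contact_force: [10.6, -1.4, 1.8]
grip_width: 0.158
gripper_force: 30.3
```

>>> {"fn": "move_arm", "kwargs": {"series": [[[0.5,0.25,0,0,0,0,0],[0.5,0,0,0,0,0,0],[0.5,0,0,0.3,0,0,0],[0.5,0,0,0.5,0,0,0],[0.5,0,0,0.7,0,0,0]]]}}

```text
clock: 4.47
tcp_pos: [0.5145, 0.3196, 0.1565]
eef_rot: [[-0.672, 0.74, -0.002], [0.74, 0.672, -0.0], [0.001, -0.002, -1.0]]
contact_force: [-0.2, 0.1, -2.4]
grip_width: 0.155
gripper_force: 30.0
```

>>> {"fn": "move_arm", "kwargs": {"series": [[[0.5,0,0,2,0,0,0],[0.5,0,0,4,0,0,0],[0.5,0,0,2,0,0,0],[0.5,-0.1,-3,0,0,0,0],[0.5,-0.4,-5,0,0,0,0],[0.5,-0.4,-6,0,0,0,0],[0.5,-0.4,-6,0,0,0,0],[0.5,-0.4,-6,0,0,0,0],[0.5,-0.4,-5,0,0,0,0],[0.5,-0.3,-2.9,0,0,0,0]]]}}

```text
clock: 5.72
tcp_pos: [0.4906, -0.0218, 0.2372]
eef_rot: [[-0.67, 0.742, -0.0], [0.742, 0.67, 0.001], [0.001, 0.001, -1.0]]
contact_force: [0.5, 0.2, -2.0]
grip_width: 0.158
gripper_force: 30.0
```

>>> {"fn": "move_arm", "kwargs": {"series": [[[0.5,0,0,-4,0,0,0],[0.5,0,0,-5,0,0,0],[0.5,0,0,-5,0,0,0],[0.5,0,0,-3,0,0,0],[0.5,0,0,-1,0,0,0],[0.5,0,0,0,0,0,0]]]}}

```text
clock: 6.48
tcp_pos: [0.4917, -0.0193, 0.057]
eef_rot: [[-0.672, 0.74, -0.0], [0.74, 0.672, 0.0], [0.0, 0.0, -1.0]]
contact_force: [0.3, 0.1, -2.4]
grip_width: 0.155
gripper_force: 30.0
```

>>> {"fn": "move_arm", "kwargs": {"series": [[[0.5,0,0,-1,0,0,0],[0.5,0,0,-0.6,0,0,0],[0.5,0,0,-0.3,0,0,0],[0.5,0,0,-0.2,0,0,0],[0.5,0,0,0,0,0,0]]]}}

```text
clock: 7.1
tcp_pos: [0.492, -0.0199, 0.036]
eef_rot: [[-0.672, 0.741, 0.001], [0.741, 0.672, 0.0], [-0.001, 0.001, -1.0]]
contact_force: [-0.3, -0.5, 2.1]
grip_width: 0.159
gripper_force: 30.0
```

>>> {"fn": "move_arm", "kwargs": {"series": [[[2.5,0,0,0,0,0,0],[3.5,0,0,0,0,0,0],[3.5,0,0,0,0,0,0],[3.5,0,0,2,0,0,0],[3.5,0,0,5,0,0,0],[3.5,0,0,6,0,0,0],[3.5,0,0,5,0,0,0]]]}}

```text
clock: 7.98
tcp_pos: [0.4915, -0.0199, 0.2179]
eef_rot: [[-0.672, 0.741, 0.001], [0.741, 0.672, 0.0], [-0.001, 0.001, -1.0]]
contact_force: [0.4, 0.9, 0.2]
grip_width: 0.399
gripper_force: 0.0
```

>>> {"fn": "move_arm", "kwargs": {"series": [[[3,-0.6,-4,0,0,0,-8],[3,-0.6,-6,0,0,0,-10],[3,-0.6,-6,0,0,0,-10],[3,-0.6,-6,0,0,0,-10],[3,0,0,0,0,0,0]]]}}

```text
clock: 8.6
tcp_pos: [0.4657, -0.2449, 0.2158]
eef_rot: [[-0.063, 0.998, -0.0], [0.998, 0.063, -0.002], [-0.002, -0.0, -1.0]]
contact_force: [-0.7, -0.4, 0.3]
grip_width: 0.345
gripper_force: 0.0
```

Run:
```python
from h import *
T=cam("top");np.savez("top1.npz",*T)
o=manip.get_obs();print(o["clock"],o["tcp_pos"],o["eef_rot"].round(3) if hasattr(o["eef_rot"],"round") else o["eef_rot"])
W=cloud(T)
def cut(a):return cv2.resize(a,(390,390),interpolation=2)
cv2.imwrite("pics/e.png",np.hstack([cut(T[0][195:280,145:230]),cut(T[0][205:305,285:385])]))
m=np.zeros((480,640),bool);m[195:280,145:230]=1
P=W[m&(W[...,2]>.04)&(W[...,2]<.056)];P=P[np.hypot(P[:,0]-.514,P[:,1]-.318)<.046]
print(len(P))
for q in(1,-1):
    # each cheek
    Q=P[(P[:,0]-.514)*q>0];print(cv2.minAreaRect(Q[:,:2].astype(np.float32)*1000),len(Q))
F=W[m&(W[...,2]<.02)];F=F[np.hypot(F[:,0]-.514,F[:,1]-.318)<.03];print("floor",len(F),F.mean(0) if len(F) else 0)
R=W[m&(W[...,2]>.11)&(W[...,2]<.121)];R=R[np.hypot(R[:,0]-.514,R[:,1]-.318)<.065]
A=np.c_[2*R[:,:2],np.ones(len(R))];s=np.linalg.lstsq(A,(R[:,:2]**2).sum(1),rcond=None)[0];print("rim fit",s[:2],len(R))
m[:]=0;m[205:305,285:385]=1
P=W[m&(W[...,2]>.05)&(W[...,2]<.08)];print("bar",cv2.minAreaRect(P[:,:2].astype(np.float32)*1000),P[:,2].mean())
P=W[m&(W[...,2]>.01)&(W[...,2]<.03)];print("disc",cv2.minEnclosingCircle(P[:,:2].astype(np.float32)*1000),np.median(P[:,2]))
```

```text
8.65 [ 0.46666921 -0.24188363  0.215542  ] [[-0.069  0.998 -0.   ]
 [ 0.998  0.069 -0.001]
 [-0.001 -0.    -1.   ]]
284
((528.764892578125, 318.3855895996094), (68.47492980957031, 12.574732780456543), 89.11611938476562) 149
((498.6995544433594, 320.7489013671875), (66.46074676513672, 12.490690231323242), 89.33151245117188) 135
floor 191 [0.51188173 0.32053948 0.00575042]
rim fit [0.51441786 0.3189329 ] 842
bar ((488.6846008300781, -18.75045394897461), (14.102631568908691, 65.70320892333984), 41.86865997314453) 0.06308695327460455
disc ((460.08551025390625, -22.72406768798828), 150.4001922607422) 0.017703180160188743
```

View pics/e.png

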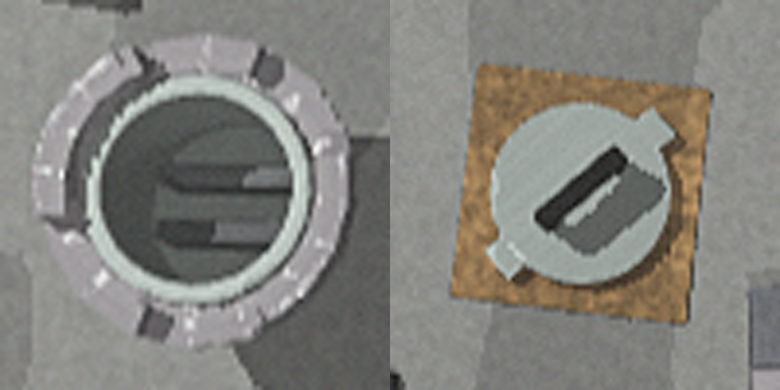

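The cover lies flat on the mat's middle (crop right). The open drum shows the slot running along world y (crop left, about (225,205)). Next, the tall tile.

>>> {"fn": "move_arm", "kwargs": {"series": [[[3,2.6,-2,0,-0.6,8.7,0],[3,2.4,-2,0,-0.5,8.7,0],[3,2.3,-1.9,0,0,0,0],[3,0,0,-2.5,0,0,0],[3,0,0,-2.2,0,0,0],[3,0,0,0,0,0,0],[3,0,0,0,0,0,0]]]}}

```text
clock: 9.52
tcp_pos: [0.5353, -0.2947, 0.1705]
eef_rot: [[-0.073, 0.961, -0.267], [0.997, 0.071, -0.019], [0.001, -0.268, -0.963]]
contact_force: [-0.4, -0.5, 1.2]
grip_width: 0.344
gripper_force: 0.0
```

Run:
```python
from h import *
S=cam("side");o=manip.get_obs();print(o["clock"],o["tcp_pos"],o["eef_rot"])
cv2.imwrite("pics/f.png",cv2.resize(S[0][240:400,310:510],(750,600),interpolation=2))
```

```text
9.575 [ 0.53532319 -0.29497514  0.17082334] [[-7.28824511e-02  9.60988091e-01 -2.66814612e-01]
 [ 9.97340252e-01  7.04285203e-02 -1.87682105e-02]
 [ 7.55331550e-04 -2.67472826e-01 -9.63565108e-01]]
```

View pics/f.png

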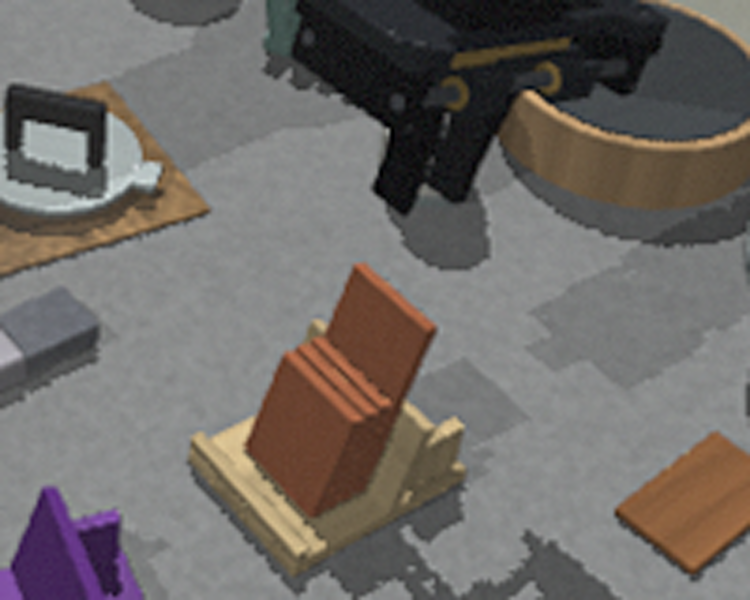

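Fingers hover over the tall tile (at about (380,310) in the crop), roughly centred. I'll descend along the lean.

>>> {"fn": "move_arm", "kwargs": {"series": [[[3,0.5,-0.6,-0.2,-0.1,1.9,-0.4],[3,0,0,0,0,0,0],[3,-0.6,-0.05,-1.9,0,0,0],[3,-0.6,-0.05,-1.9,0,0,0],[3,-0.3,0,-1,0,0,0],[3,0,0,0,0,0,0],[3,0,0,0,0,0,0]]]}}

```text
clock: 10.45
tcp_pos: [0.5253, -0.3025, 0.1206]
eef_rot: [[-0.065, 0.952, -0.299], [0.998, 0.062, -0.019], [0.001, -0.299, -0.954]]
contact_force: [0.3, 0.1, 1.5]
grip_width: 0.348
gripper_force: 0.0
```

Run:
```python
from h import *
S=cam("side");o=manip.get_obs();print(o["clock"],o["tcp_pos"],o["eef_rot"])
cv2.imwrite("pics/g.png",cv2.resize(S[0][280:380,350:475],(750,600),interpolation=2))
```

```text
10.5 [ 0.52528488 -0.30257746  0.120607  ] [[-6.49614356e-02  9.52123235e-01 -2.98732919e-01]
 [ 9.97887419e-01  6.22351992e-02 -1.86407984e-02]
 [ 8.43365417e-04 -2.99312754e-01 -9.54154686e-01]]
```

View pics/g.png

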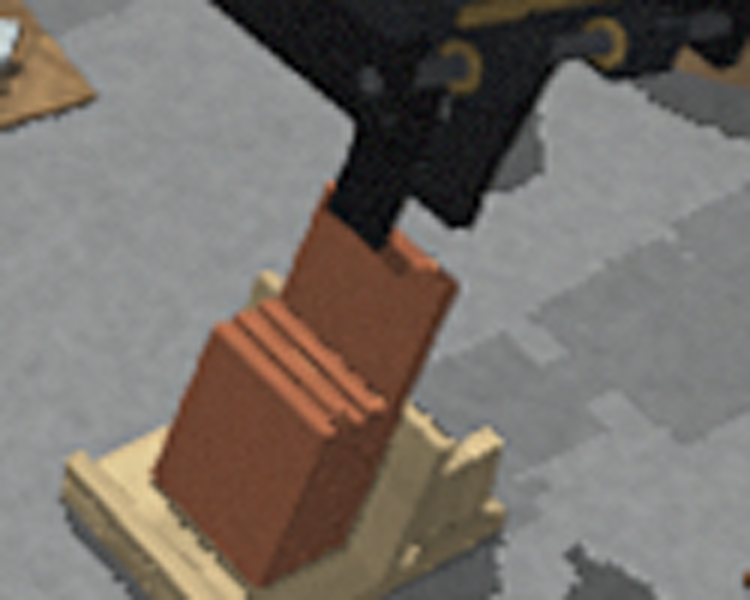

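Fingers straddle the tile top (crop (390,230)), centred in both directions.

>>> {"fn": "move_arm", "kwargs": {"series": [[[3,-0.5,-0.05,-1.6,0,0,0],[3,-0.5,0,-1.6,0,0,0],[3,0,0,0,0,0,0],[0.3,0,0,0,0,0,0],[0.3,0,0,0,0,0,0],[0.3,0,0,0,0,0,0],[0.3,0,0,0,0,0,0]]]}}

```text
clock: 11.38
tcp_pos: [0.515, -0.3029, 0.088]
eef_rot: [[-0.065, 0.952, -0.299], [0.998, 0.062, -0.018], [0.001, -0.3, -0.954]]
contact_force: [0.2, -0.4, -0.3]
grip_width: 0.099
gripper_force: 29.9
```

>>> {"fn": "move_arm", "kwargs": {"series": [[[0.3,0.06,0,0.19,0,0,0],[0.3,0.09,0.01,0.29,0,0,0],[0.3,0.12,0.01,0.38,0,0,0],[0.3,0.12,0.01,0.38,0,0,0],[0.3,0.12,0.01,0.38,0,0,0],[0.3,0.12,0,0.38,0,0,0],[0.3,0.12,0.01,0.38,0,0,0],[0.3,0.12,0.01,0.38,0,0,0],[0.3,0.12,0,0.38,0,0,0],[0.3,0.12,0.01,0.38,0,0,0]]]}}

```text
clock: 12.62
tcp_pos: [0.5259, -0.3022, 0.1232]
eef_rot: [[-0.065, 0.952, -0.3], [0.998, 0.062, -0.018], [0.001, -0.301, -0.954]]
contact_force: [0.1, -0.2, -0.9]
grip_width: 0.098
gripper_force: 29.9
```

>>> {"fn": "move_arm", "kwargs": {"series": [[[0.3,0.12,0.01,0.38,0,0,0],[0.3,0.12,0.01,0.38,0,0,0],[0.3,0.12,0.01,0.38,0,0,0],[0.3,0.15,0.01,0.48,0,0,0],[0.3,0.15,0.01,0.48,0,0,0],[0.3,0.15,0.01,0.48,0,0,0],[0.3,0.15,0.01,0.48,0,0,0],[0.3,0.15,0.01,0.48,0,0,0],[0.3,0.15,0.01,0.48,0,0,0],[0.3,0.15,0.01,0.48,0,0,0]]]}}

```text
clock: 13.88
tcp_pos: [0.54, -0.3012, 0.1683]
eef_rot: [[-0.065, 0.952, -0.3], [0.998, 0.062, -0.018], [0.001, -0.301, -0.954]]
contact_force: [0.3, -0.5, -0.8]
grip_width: 0.104
gripper_force: 29.9
```

Run:
```python
from h import *
S=cam("side");o=manip.get_obs();print(o["clock"],o["tcp_pos"],o["contact_force"],o["grip_width"])
cv2.imwrite("pics/i.png",cv2.resize(S[0][240:390,330:490],(640,600),interpolation=2))
```

```text
13.925 [ 0.54038771 -0.30128299  0.16890074] [ 0.06235847 -0.39901521 -1.04547112] 0.10220368329381006
```

View pics/i.png

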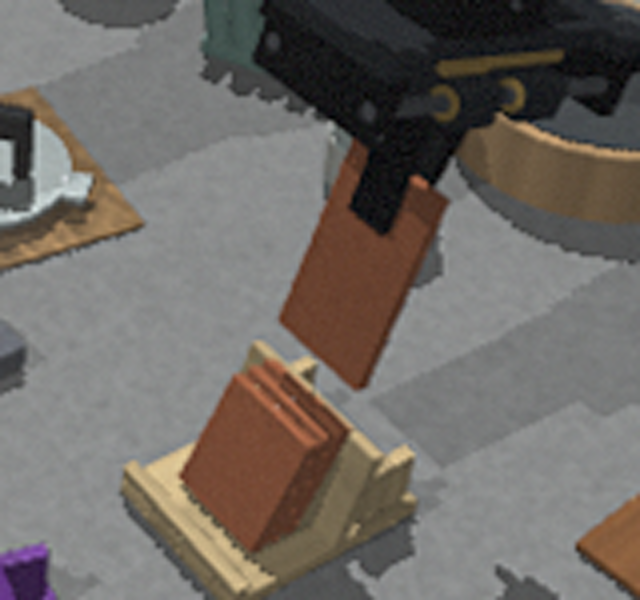

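The tile is out (hanging at crop (365,280)) and the three shorts still lean in the rack.

>>> {"fn": "move_arm", "kwargs": {"series": [[[0.3,0,0,2,0,0,0],[0.3,0,0,4,0,0,0],[0.3,0,0.5,4,0,0,0],[0.3,-0.2,2,1,0.3,-4.4,-1],[0.3,-0.4,4,0,0.3,-4.4,-1],[0.3,-0.4,5,0,0.3,-4.4,-1],[0.3,-0.4,5,0,0.2,-4.3,-0.7],[0.3,-0.4,5,0,0,0,0],[0.3,-0.4,5,0,0,0,0],[0.3,-0.4,5,0,0,0,0]]]}}

```text
clock: 15.18
tcp_pos: [0.5135, 0.0148, 0.2794]
eef_rot: [[-0.001, 1.0, 0.002], [1.0, 0.001, 0.012], [0.012, 0.002, -1.0]]
contact_force: [-0.3, 0.9, -0.7]
grip_width: 0.102
gripper_force: 29.9
```

>>> {"fn": "move_arm", "kwargs": {"series": [[[0.3,0,5,0,0,0,0],[0.3,0,5,0,0,0,0],[0.3,0,5,0,0,0,0],[0.3,0,5,0,0,0,0],[0.3,0,5,0,0,0,0],[0.3,0,3.5,0,0,0,0],[0.3,0,2,0,0,0,0],[0.3,0,0,0,0,0,0],[0.3,0,0,0,0,0,0]]]}}

```text
clock: 16.3
tcp_pos: [0.5147, 0.3166, 0.2784]
eef_rot: [[0.001, 1.0, 0.001], [1.0, -0.001, 0.011], [0.011, 0.001, -1.0]]
contact_force: [-0.1, -0.5, -1.3]
grip_width: 0.099
gripper_force: 29.9
```

Run:
```python
from h import *
S=cam("side");o=manip.get_obs();print(o["clock"],o["tcp_pos"],o["eef_rot"],o["contact_force"],o["grip_width"])
W=cloud(S);h=cv2.cvtColor(S[0],cv2.COLOR_BGR2HSV)
m=(h[...,0]<13)&(h[...,1]>120)&(W[...,2]>.13)&(W[...,2]<.36)&(abs(W[...,0]-.51)<.08)&(abs(W[...,1]-.32)<.08)
P=W[m];print(len(P),P.min(0),P.max(0))
for z in np.arange(P[:,2].min(),P[:,2].max(),.015):
    q=P[abs(P[:,2]-z-.004)<.005];print(z.round(3),len(q),np.percentile(q[:,0],[5,50,95]).round(4),np.percentile(q[:,1],[2,98]).round(4))
```

```text
16.35 [0.51464214 0.3166711  0.27847934] [[ 9.35261699e-04  9.99998924e-01  1.12986826e-03]
 [ 9.99940329e-01 -9.47503283e-04  1.08830147e-02]
 [ 1.08840735e-02  1.11962237e-03 -9.99940140e-01]] [ 1.24863384 -0.00614513 -0.56429037] 0.10199562264240793
312 [0.49919362 0.28450797 0.20129519] [0.53187176 0.34718699 0.33028849]
0.201 30 [0.5093 0.5109 0.5149] [0.2898 0.3402]
0.216 36 [0.509  0.5105 0.5139] [0.2861 0.3436]
0.231 34 [0.5095 0.5107 0.5135] [0.2863 0.3451]
0.246 36 [0.509  0.5105 0.5131] [0.2878 0.3422]
0.261 28 [0.5091 0.5104 0.5142] [0.2879 0.3407]
0.276 19 [0.5092 0.5103 0.5146] [0.287  0.3108]
0.291 19 [0.5088 0.5105 0.5159] [0.2874 0.3041]
0.306 13 [0.5098 0.5136 0.516 ] [0.2872 0.3122]
0.321 1 [0.5319 0.5319 0.5319] [0.3035 0.3035]
```

>>> {"fn": "move_arm", "kwargs": {"series": [[[0.3,-0.07,0.3,0,-0.6,0,0],[0.3,0,0,-2,0,0,0],[0.3,0,0,-3,0,0,0],[0.3,0,0,-3,0,0,0],[0.3,0,0,-3,0,0,0],[0.3,0,0,-2,0,0,0],[0.3,0,0,-1,0,0,0],[0.3,0,0,0,0,0,0]]]}}

```text
clock: 17.35
tcp_pos: [0.5131, 0.3216, 0.1379]
eef_rot: [[-0.002, 1.0, 0.0], [1.0, 0.002, 0.0], [0.0, 0.0, -1.0]]
contact_force: [-0.1, -0.2, -0.5]
grip_width: 0.099
gripper_force: 29.9
```

>>> {"fn": "move_arm", "kwargs": {"series": [[[0.3,0,0,-0.8,0,0,0],[0.3,0,0,-0.8,0,0,0],[0.3,0,0,-0.8,0,0,0],[0.3,0,0,-0.8,0,0,0],[0.3,0,0,0,0,0,0]]]}}

```text
clock: 17.98
tcp_pos: [0.5128, 0.3215, 0.1051]
eef_rot: [[-0.002, 1.0, -0.0], [1.0, 0.002, -0.0], [-0.0, -0.0, -1.0]]
contact_force: [0.4, -0.9, -1.0]
grip_width: 0.104
gripper_force: 29.9
```

>>> {"fn": "move_arm", "kwargs": {"series": [[[0.3,0,0,-0.8,0,0,0],[0.3,0,0,-0.8,0,0,0],[0.3,0,0,-0.4,0,0,0],[0.3,0,0,-0.2,0,0,0],[0.3,0,0,0,0,0,0]]]}}

```text
clock: 18.6
tcp_pos: [0.5135, 0.3221, 0.0851]
eef_rot: [[-0.002, 1.0, 0.001], [1.0, 0.002, 0.002], [0.002, 0.001, -1.0]]
contact_force: [-3.4, -1.7, 9.6]
grip_width: 0.102
gripper_force: 30.0
```

>>> {"fn": "move_arm", "kwargs": {"series": [[[0.3,-0.1,-0.1,-0.05,0,0,0],[0.3,0,0,0,0,0,0],[0.3,0,0,0,0,0,0]]]}}

```text
clock: 18.98
tcp_pos: [0.5131, 0.3218, 0.0852]
eef_rot: [[-0.002, 1.0, 0.003], [1.0, 0.002, 0.003], [0.003, 0.003, -1.0]]
contact_force: [-1.7, 1.1, 10.6]
grip_width: 0.102
gripper_force: 30.0
```

>>> {"fn": "move_arm", "kwargs": {"series": [[[0.3,0,0,0.15,0,0,0],[0.3,0,0,0,0,0,0],[2.5,0,0,0,0,0,0],[2.5,0,0,0,0,0,0],[2.5,0,0,0,0,0,0],[2.5,0,0,1,0,0,0],[2.5,0,0,3,0,0,0],[2.5,0,0,5,0,0,0],[2.5,0,0,5,0,0,0],[2.5,0,0,2,0,0,0]]]}}

```text
clock: 20.23
tcp_pos: [0.5134, 0.3212, 0.2493]
eef_rot: [[-0.001, 1.0, 0.004], [1.0, 0.001, 0.004], [0.004, 0.004, -1.0]]
contact_force: [0.8, -0.3, -0.1]
grip_width: 0.288
gripper_force: 0.0
```

>>> {"fn": "move_arm", "kwargs": {"series": [[[2.5,-1,-5,0,0,0,0],[2.5,-1,-6,0,0,0,0],[2.5,-1,-6,0,0,0,0],[2.5,0,-6,0,0,0,0],[2.5,0,-4,0,0,0,0],[2.5,0,0,0,0,0,0]]]}}

```text
clock: 20.98
tcp_pos: [0.4824, 0.0472, 0.246]
eef_rot: [[0.004, 1.0, 0.002], [1.0, -0.004, 0.002], [0.002, 0.002, -1.0]]
contact_force: [-0.3, 0.1, -0.3]
grip_width: 0.286
gripper_force: 0.0
```

Run:
```python
from h import *
T=cam("top");S=cam("side");o=manip.get_obs();print(o["clock"],o["tcp_pos"],o["contact_force"])
W=cloud(T);h=cv2.cvtColor(T[0],cv2.COLOR_BGR2HSV)
m=(h[...,0]<13)&(h[...,1]>100)&(abs(W[...,0]-.514)<.05)&(abs(W[...,1]-.319)<.05)
P=W[m];hi=P[P[:,2]>.1];print(len(P),hi.mean(0),np.percentile(hi[:,2],[5,50,95]),cv2.minAreaRect(hi[:,:2].astype(np.float32)*1000))
cut=lambda a:cv2.resize(a,(390,390),interpolation=2)
cv2.imwrite("pics/j.png",np.hstack([cut(T[0][195:280,145:230]),cut(S[0][300:400,350:450])]))
```

```text
21.075 [0.48230147 0.05108894 0.24556613] [0.3841238  0.24356749 0.09815053]
158 [0.50949955 0.32268791 0.11272709] [0.10727359 0.11255256 0.11814364] ((509.4751892089844, 322.5274658203125), (57.83772277832031, 9.534022331237793), 88.10346984863281)
```

View pics/j.png

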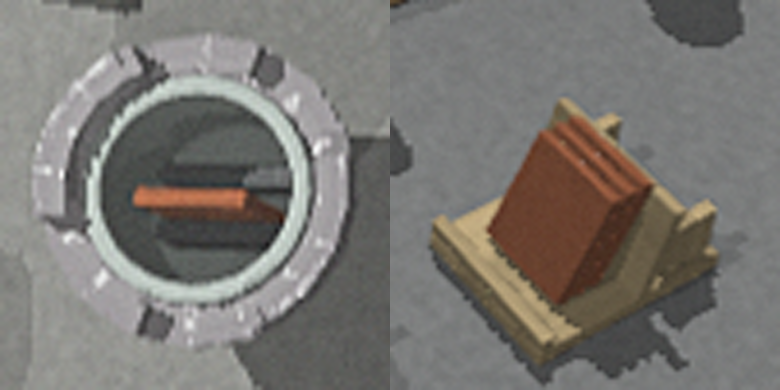

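The tile stands in the slot with its top at z = 0.113 m, so it is fully down, and the three short tiles are still in the rack. Handing in.

```bash
python3 -c "
from workcell import manip
print(manip.finish_job())"
```

```text
the job is handed in; nothing more can be done
None
```

The job is handed in, with no verdict returned: the cover lies flat on the middle of the mat, the tall tile stands fully down in the drum slot, and the short tiles are still in their rack.

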